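# Nudge a flange plate onto its locating pins

## Task

The flat flange plate lies askew on the loading ledge of the assembly fixture, short of the fixture's two locating pins. Without lifting or carrying it, push it with the fingertips along the ledge until its two small holes drop over the two pins and it lies flat and fully home on the fixture's base. Leave the grease pot, the injector and the adapter that stand around the fixture where they are.

Things in the scene. Friction and masses are not known exactly. Their poses are not given: they have to be found in the camera images.
- fixture: Assembly fixture, fixed to the bench. Origin: on the bench top, midway between the two pins; x points level from the loading ledge to the pins (roughly away from the robot), y left, z up. Dark steel base from x = -150 to +60 mm, 200 mm wide in y, 12 mm high; on it, on the robot's side, the grey loading ledge. Nothing but the pin tips carries the plate between ledge and pins.
- ledge (a point): Middle of the top of the fixture's grey loading ledge, 27 mm above the bench, at fixture x = -96.5 mm, y = 0; axes as the fixture's. The ledge is flat without rims, from fixture x = -145 to -48 mm, 194 mm wide in y.
- pin_left (a point): Tip of the left steel pin, at fixture x = 0, y = +45 mm, 26 mm above the bench (1 mm below the ledge's top). Each pin stands 14 mm above the base: 12 mm in diameter for the lowest 5 mm, then tapering to a 4 mm wide tip.
- pin_right (a point): Tip of the right pin, the same, at fixture x = 0, y = -45 mm.
- seat (a point): Point on top of the fixture's base, 12 mm above the bench, midway between the pins; axes as the fixture's. plate_mid lies here when the plate is home.
- plate: Loose bare aluminium flange plate, 90 mm (x) by 130 mm (y), 8 mm thick, 0.2 to 0.35 kg, sliding with light friction. Origin: centre of its underside; z up. Two 15 mm holes go through it at x = 0, y = +45 and -45 mm, and a plain 35 mm bore at its centre. It starts flat on the ledge, 65 to 80 mm short of the pins, up to 25 mm off the fixture's middle line and turned up to 0.22 rad.
- plate_mid (a point): Centre of the plate's underside, axes as the plate's (those of the fixture when home). Pushed forward square and within some 4 mm of the middle line, the plate's front passes over the pin tips and it drops when the holes reach them. Home, its top is 20 mm above the bench, 7 mm below the ledge's top, its rear edge 3 mm clear of the ledge, the pins 6 mm proud.
- grease_pot: Bystander: grease pot with screw lid, 58 mm in diameter, 73 mm high; origin at the centre of its underside. About 200 mm to the left of the fixture's middle line, beside the ledge.
- injector: Bystander: fuel injector lying on the bench, 64 x 36 x 17 mm; origin at the centre of its underside. About 190 mm to the right of the fixture's middle line.
- adapter_a: Bystander: small grey stepped pipe adapter standing upright, 20 mm in diameter, 35 mm high; origin at the centre of its underside. On the bench about 115 mm beyond the pins.
There are look-alikes about, which are no part of the job. There is more than one size of the plate; the one meant has the size given above.

How it is judged:
By the outcome, as a careful person would: the job done as asked, in the order asked, and still so for the second after the job is handed in, with the robot touching nothing.
It also fails if it takes over 64 s, if anything falls off the work surface, if the arm or the gripper's body presses on something with over 40 N, if the wrist force passes 120 N, or if a joint passes its speed limit or range.

## Robot

A 6-joint arm with a two-finger parallel gripper is mounted at the origin on a cart in front of the work surface, level with it; the furniture and walls round the work are solid. World frame = base frame: x ahead of the robot, y to its left, z up, the work surface at z = 0. Lengths are in mm, angles in degrees, forces in N, time in s.
With the tool pointing down it reaches from about 275 to 850 mm from the base axis. Payload 19 kg.
Tool frame: the origin (TCP) lies midway between the tips of the shut fingers; the grasp point (between the pads) lies 19 mm behind it (manip.hold_point_z is the distance from the TCP to the grasp point, in mm); y points along the fingers, x is the direction in which the jaws open and shut, and the axes are right-handed (so a half turn about y gives the same grasp; the last joint's range is limited). The gripper opens to 85 mm and grips with 20 to 120 N. Pads are 22 mm wide; open, the fingers measure 114 mm over their backs; the gripper's body (76 mm by 85 mm) begins 54 mm behind the grasp point. The pads swing forward as they close: fully open they stand 13 mm farther back than shut.
Start: joints at [-76.662, 8.623, 82.357, -0, 89.026, -7.678], TCP at [206.185, -536.729, 231.267] pointing down, gripper open.
Joint ranges: [-160.23, 160.23], [-39.13, 120.54], [6.94, 153.29], [-79.49, 259.48], [9.18, 160.14], [-161.06, 161.06]. Speed limits (degrees/s): [108.29, 108.29, 127.2, 172.46, 172.46, 172.46].

## Interface

Orientations are given as a 3x3 rotation matrix whose columns are the frame's x, y, z axes.
In Python, from cell import manip gives the robot as it stands. The module is installed in compiled form; this text tells all that it offers.
- The arm moves only by the tool step_arm, never from a script. Its argument "increments" is a list of rows, each a list of 6 numbers: the shift along the tool's x, y, z scaled (see below), then the turn, a rotation vector about the tool's x, y, z scaled (see below). In form: [[tx, ty, tz, rx, ry, rz], ...]. A call has 1 to 8 rows; each row is the pose to reach, as a shift and turn from the pose commanded when the call began, along the tool's axes at that moment, turning the shorter way round; what a row does not reach only later rows make up. The controller multiplies each number of a shift by 30 cm and each number of a turn by 180 degrees. A row lasts 1/8 s, in which the tool goes at most 62.5 mm and 10.7 degrees, less where a joint would pass 70% of its speed; a pose out of reach is approached as far as the arm can. A call with a number of a shift or a turn outside -1 to 1 is refused whole. A call with a gripper value outside its range is refused whole. "fingers" is the opening, from 0 (shut) to 1 (fully open), set as the call begins (left out, the last holds). The fingers move at their own pace and stop on an object; the grip force is fixed at half the most. Time passes only in rows, so rows that repeat a pose let the fingers close. It gives the time, the measured TCP pose, the force and the opening at its end, in the units of the state.
- manip.get_state(): the state, without advancing time (a new reading comes with each control period).
- manip.capture(name): name is "side" or "top" or "wrist"; returns the picture (384x512x3 uint8, blue, green, red); there is no depth.
- manip.camera_params(name): a dict with "fov_y" (degrees; the focal length in pixels is half the picture's height over the tangent of half this angle, whatever the lens; pixels are square), "cx", "cy" (the principal point, pixels), "position" and "rotation" of the camera in the world. Camera axes: x right, y down, z forward; pixel columns grow to the right and rows downward; lengths in mm; the calibration is good to about 2 mm. A picture is of the moment at which its call begins: read the wrist's pose just before it. camera_params takes no time and is no camera call; for the wrist camera it gives the pose at the moment of the call.
- manip.close_job(): hands the job in, once; it reports no verdict.
Trained networks look in the newest picture that a camera, given by its name, has taken for a name from the list of things; names that differ only in an ending like _2 or _b are one class to them, and where a whole thing is asked for, a point or a joint stands for the part that bears it (a point fixed in the world has none). Each returns a list of dicts, best first, with "conf" (0 to 1); they miss things now and then, are a little off and sometimes report something else, mostly with a low value. They report only what shows in the picture. A call takes as long as a camera call. They do not tell look-alikes from the thing itself.
- manip.regions_of(target, camera): "pixels" (384x512 bool, what is visible of it) and "xy" ([column, row] in pixels, amid what is visible of it).
- manip.pinpoint(target, camera): "xy" ([column, row] in pixels: a listed point, or the origin of a listed thing).
The state is a dict: "time": time; "q": joint angles; "dq": joint speeds; "tau": joint torques, N m; "eef_pos": TCP position; "tool_rot": TCP orientation; "wrist_force": force on the tool from outside, world axes, zero at the start; "ft_torque": the same for the moment, N m; "finger_gap": finger opening in mm.
Only numpy, scipy, OpenCV 4.12 (cv2) and the standard library are available. Lean on these libraries where they do the work, as an engineer would, in place of code of your own. Each camera call takes 0.05 s, during which the arm holds its last target. There are 200 camera calls.

## Working session

There is one attempt and no reset: what is moved stays moved. The work goes in short steps, Python scripts to look and compute and a tool call to move; the robot and the scene stay as the last step left them, time stands still between calls to the robot, and variables do not carry over. Pictures are saved under pics/ and viewed, about 8 in all and at most 12, crops included, and the job is handed in when it is done.

Besides the shell and the picture viewer there is one more tool, called after "Emit:" as name([rows], argument=value, ...), one row to a line, values as JSON. step_arm: Moves the arm, as the interface text tells. Its arguments: {"type":"object","properties":{"increments":{"type":"array"},"fingers":{"type":"number"}},"required":["increments"]}

```bash
mkdir -p pics
cat > h.py <<'E'
import numpy as np, cv2
from cell import manip
def ray(cam,uv,p=None):
    p=p or manip.camera_params(cam); f=192/np.tan(np.radians(p["fov_y"]/2))
    d=np.array([(uv[0]-p["cx"])/f,(uv[1]-p["cy"])/f,1.]); return np.array(p["position"]),np.array(p["rotation"])@d
def onz(cam,uv,z,p=None):
    o,d=ray(cam,uv,p); return o+d*(z-o[2])/d[2]
def proj(cam,X,p=None):
    p=p or manip.camera_params(cam); f=192/np.tan(np.radians(p["fov_y"]/2))
    c=np.array(p["rotation"]).T@(np.array(X,float)-np.array(p["position"])); return np.array([p["cx"]+f*c[0]/c[2],p["cy"]+f*c[1]/c[2]])
E
python3 - <<'E'
from h import *
for c in("top","side"):
    im=manip.capture(c); cv2.imwrite(f"pics/{c}0.png",im); print(c,manip.camera_params(c))
    for t in("plate","fixture","pin_left","pin_right","plate_mid","grease_pot","injector","adapter_a","ledge"):
        r=manip.pinpoint(t,c); print(t,[(np.round(x["xy"]).tolist(),round(x["conf"],2),np.round(onz(c,x["xy"],{"plate":27,"plate_mid":27,"pin_left":26,"pin_right":26,"ledge":27}.get(t,0))[:2]).tolist()) for x in r[:4]])
s=manip.get_state(); print(s["time"],s["tool_rot"],s["wrist_force"])
E
python3 -c "
import cv2,numpy as np
a=cv2.imread('pics/top0.png');b=cv2.imread('pics/side0.png');cv2.imwrite('pics/both0.png',cv2.resize(np.vstack([a,b]),(400,600)))"
```

```text
top {'fov_y': 45.736909671813194, 'cx': 260.5013127362137, 'cy': 184.88941217535483, 'position': array([ 429.94758388,  -46.15663751, 1204.40740615]), 'rotation': array([[-0.01991176, -0.98841232,  0.15048122],
       [-0.99979974,  0.01998574, -0.00102082],
       [-0.00199848, -0.15047141, -0.98861234]])}
plate [([209.0, 212.0], 0.87, [541.0, 87.0]), ([208.0, 211.0], 0.74, [543.0, 91.0]), ([312.0, 248.0], 0.73, [444.0, -176.0]), ([374.0, 247.0], 0.69, [442.0, -336.0])]
fixture [([223.0, 184.0], 0.8, [617.0, 52.0])]
pin_left [([202.0, 177.0], 0.59, [633.0, 106.0]), ([236.0, 189.0], 0.18, [599.0, 16.0])]
pin_right [([236.0, 186.0], 0.58, [607.0, 17.0])]
plate_mid [([374.0, 248.0], 0.91, [439.0, -334.0]), ([307.0, 248.0], 0.81, [442.0, -164.0])]
grease_pot [([211.0, 212.0], 0.64, [544.0, 86.0]), ([140.0, 195.0], 0.62, [594.0, 275.0])]
injector [([287.0, 208.0], 0.48, [551.0, -115.0])]
adapter_a [([233.0, 140.0], 0.53, [739.0, 25.0])]
ledge [([208.0, 222.0], 0.93, [514.0, 91.0])]
side {'fov_y': 52.48174553963016, 'cx': 255.61714093137735, 'cy': 190.65928671188195, 'position': array([30
[... 379 characters left out ...]
26.0, 227.0], 0.55, [629.0, 49.0])]
pin_left [([215.0, 228.0], 0.85, [636.0, 90.0])]
pin_right [([239.0, 213.0], 0.77, [607.0, 19.0])]
plate_mid [([323.0, 195.0], 0.97, [442.0, -127.0]), ([255.0, 235.0], 0.81, [542.0, 78.0]), ([342.0, 160.0], 0.66, [434.0, -313.0])]
grease_pot [([191.0, 298.0], 0.82, [599.0, 264.0])]
injector [([280.0, 196.0], 0.46, [552.0, -115.0])]
adapter_a [([191.0, 206.0], 0.43, [745.0, 12.0]), ([226.0, 230.0], 0.37, [622.0, 59.0])]
ledge [([259.0, 242.0], 0.61, [526.0, 96.0])]
1.0 [[ 3.58611036e-01 -2.19534389e-05  9.33487078e-01]
 [-9.33487072e-01  1.06537698e-04  3.58611036e-01]
 [-1.07324310e-04 -9.99999994e-01  1.77123430e-05]] [-0.49830018  0.85379924 -0.42242775]
```

View pics/top0.png

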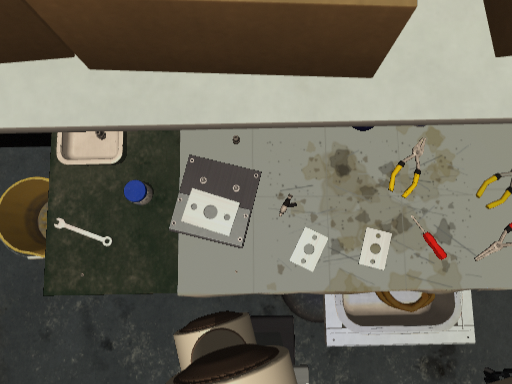

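The top view shows the fixture at about (215,200). The plate lies on its ledge at (211,212). Two look-alike plates lie on the bench, at (309,248) and (375,248). The description asks for the plate on the ledge, so I choose (211,212). Next I'll check it in a crop and find out where the wrist camera sits.

```bash
cat >> h.py <<'E'
from scipy.spatial.transform import Rotation as Ro
def rotz(a):  # tool z horizontal at yaw a deg, y down
    z=np.array([np.cos(np.radians(a)),np.sin(np.radians(a)),0]); y=np.array([0,0,-1.]); return np.column_stack([np.cross(y,z),y,z])
def row(P,yaw=None):
    s=manip.get_state(); R=np.array(s["tool_rot"]); t=R.T@(np.array(P,float)-s["eef_pos"])/300
    w=np.zeros(3) if yaw is None else Ro.from_matrix(R.T@rotz(yaw)).as_rotvec()/np.pi
    return np.round(np.r_[t,w],4).tolist()
E
python3 - <<'E'
from h import *
s=manip.get_state(); p=manip.camera_params("wrist"); R=np.array(s["tool_rot"])
print("cam in tool",R.T@(p["position"]-s["eef_pos"])," axes\n",np.round(R.T@p["rotation"],3),p["fov_y"])
print(row([470,70,330],-18.6)); print(row([400,-250,330],0))
a=cv2.imread("pics/top0.png")[140:270,150:390]; cv2.imwrite("pics/crop0.png",cv2.resize(a,None,fx=3.3,fy=3.3,interpolation=cv2.INTER_CUBIC))
E
```

```text
cam in tool [   0.34972087 -142.1417715    77.39204714]  axes
 [[ 1.    -0.    -0.001]
 [ 0.001 -0.301  0.954]
 [-0.    -0.954 -0.301]] 58.08704697619871
[-1.5726, -0.3289, 1.5461, 0.0, 0.2201, -0.0]
[-0.6605, -0.329, 0.9458, 0.0, 0.1167, -0.0]
```

View pics/crop0.png

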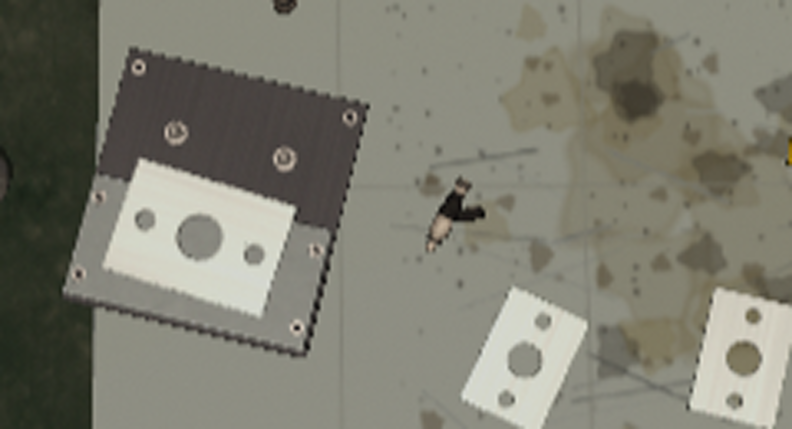

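The crop confirms the choice. The plate on the grey ledge has two small holes and a bore, and it sits left of the middle line and turned. Both bench plates are smaller. Next I'll move above the fixture.

Emit:
step_arm([
  [-1, -0.08, 0.95, 0, 0.117, 0],
  [-1, -0.08, 0.95, 0, 0.117, 0],
  [-1, -0.08, 0.95, 0, 0.117, 0],
  [-1, -0.08, 0.95, 0, 0.117, 0],
  [-1, -0.08, 0.95, 0, 0.117, 0],
  [-1, -0.08, 0.95, 0, 0.117, 0],
  [-1, -0.08, 0.95, 0, 0.117, 0],
])

```text
time: 1.88
eef_pos: [365.1, -152.1, 255.8]
tool_rot: [[0.001, 0.001, 1.0], [-1.0, -0.0, 0.001], [0.0, -1.0, 0.001]]
wrist_force: [0.1, -1.1, -0.4]
finger_gap: 85.4
```

```bash
python3 -c "
from h import *
s=manip.get_state();print(s['time'],s['eef_pos'],row([600,65,255],-18.6))"
```

```text
1.875 [ 365.12269488 -152.14097393  255.8421218 ] [-0.7233, 0.0034, 0.7834, -0.0004, 0.1035, 0.0001]
```

Emit:
step_arm([
  [-0.72, 0, 0.78, 0, 0.1035, 0],
  [-0.72, 0, 0.78, 0, 0.1035, 0],
  [-0.72, 0, 0.78, 0, 0.1035, 0],
  [-0.72, 0, 0.78, 0, 0.1035, 0],
  [-0.72, 0, 0.78, 0, 0.1035, 0],
  [-0.72, 0, 0.78, 0, 0.1035, 0],
  [-0.72, 0, 0.78, 0, 0.1035, 0],
])

```text
time: 2.75
eef_pos: [599.6, 62.9, 254.3]
tool_rot: [[-0.318, -0.001, 0.948], [-0.948, 0.0, -0.318], [0.0, -1.0, -0.001]]
wrist_force: [-0.3, -0.6, -0.2]
finger_gap: 85.5
```

```bash
cat > look.py <<'E'
import sys
from h import *
c="wrist"; p=manip.camera_params(c); im=manip.capture(c); cv2.imwrite(sys.argv[1],im)
s=manip.get_state(); print(s["time"],np.round(s["eef_pos"],1),np.round(s["wrist_force"],1))
Z={"plate":27,"plate_mid":27,"pin_left":26,"pin_right":26,"ledge":27,"seat":12}
for t in sys.argv[2:]:
    r=manip.pinpoint(t,c); print(t,[(np.round(x["xy"],1).tolist(),round(x["conf"],2),np.round(onz(c,x["xy"],Z.get(t,0),p)[:2],1).tolist()) for x in r[:4]])
np.save("p.npy",p,allow_pickle=True)
E
python3 look.py pics/w1.png pin_left pin_right plate_mid ledge fixture grease_pot adapter_a
```

```text
2.8 [599.   61.9 254.7] [-0.2 -0.9  0.1]
pin_left [([209.2, 140.5], 0.85, [630.0, 106.1]), ([291.8, 136.5], 0.67, [605.8, 20.7]), ([254.1, 133.2], 0.44, [622.0, 57.8])]
pin_right [([293.0, 133.9], 0.89, [608.1, 18.6])]
plate_mid [([253.8, 204.8], 0.96, [545.3, 84.1]), ([477.7, 205.8], 0.56, [463.1, -157.0])]
ledge [([260.3, 218.6], 0.77, [526.9, 82.5])]
fixture [([253.3, 133.2], 0.94, [618.7, 60.1])]
grease_pot [([97.3, 201.9], 0.66, [600.1, 266.9]), ([255.5, 201.6], 0.3, [539.2, 84.2])]
adapter_a [([251.4, 6.8], 0.58, [742.4, 20.3])]
```

View pics/w1.png

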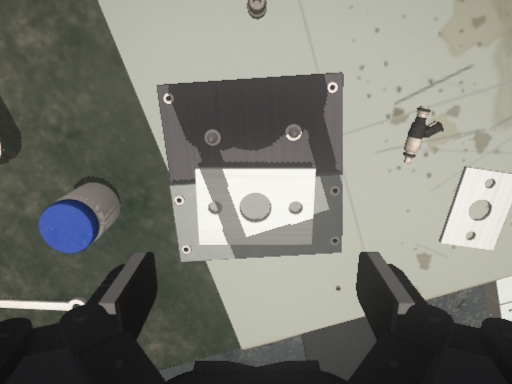

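The wrist view shows the pins at (211,139) and (293,133), and the plate centred near (255,207) with a shadow across it. I'll zoom in to measure its edges and holes.

Run:
```python
import cv2
a=cv2.imread("pics/w1.png")[60:270,140:360]; cv2.imwrite("pics/w1c.png",cv2.resize(a,None,fx=2.85,fy=2.85,interpolation=cv2.INTER_CUBIC))
```

```text
(no output)
```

View pics/w1c.png

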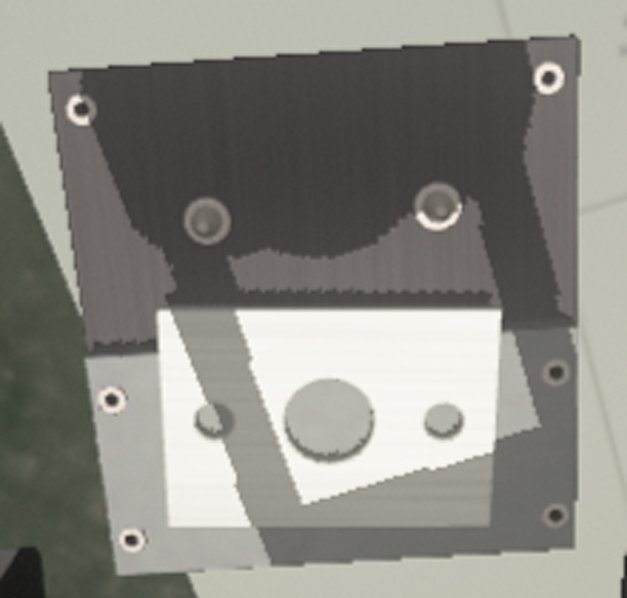

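Run:
```python
from h import *
p=np.load("p.npy",allow_pickle=True).item()
W=lambda x,y,z: onz("wrist",(140+x/2.85,60+y/2.85),z,p)[:2]
pl,pr=W(206,219,26),W(438,205,26)
C=[W(*c,35) for c in((158,310),(501,309),(490,527),(168,527))]
h=[W(*c,35) for c in((213,418),(443,418))]; b=W(328,416,35)
led=[W(117,575,27),W(576,548,27)]; base=[W(50,72,12),W(577,37,12)]
ang=lambda d:np.degrees(np.arctan2(-d[0],d[1])) # yaw of x axis given y-dir
print("pins",pl,pr,np.linalg.norm(pl-pr),"yaw",ang(pl-pr)); o=(pl+pr)/2
print("ledge yaw",ang(led[0]-led[1]),"base yaw",ang(base[0]-base[1]),np.linalg.norm(led[0]-led[1]),np.linalg.norm(base[0]-base[1]))
print("plate sizes",[np.linalg.norm(C[i]-C[(i+1)%4]).round(1) for i in range(4)],"yaw",ang(C[0]-C[1]),ang(C[3]-C[2]),ang(h[0]-h[1]))
for nm,yaw in(("pins",ang(pl-pr)),("base",ang(base[0]-base[1]))):
    a=np.radians(yaw);R=np.array([[np.cos(a),-np.sin(a)],[np.sin(a),np.cos(a)]])
    f=lambda q:((q-o)@R).round(1)
    print(nm,o,[f(c) for c in C],"mid",f(np.mean(C,0)),f(b),f(np.mean(h,0)),"led",[f(q) for q in led],"base",[f(q) for q in base])
```

```text
pins [632.63270919 101.60272749] [609.87482335  17.33801836] 87.2838047578686 yaw -15.113640155420866
ledge yaw -14.784541785609223 base yaw -14.94713860353787 192.9068704963535 196.3448415394618
plate sizes [np.float64(129.5), np.float64(91.0), np.float64(130.6), np.float64(90.7)] yaw -18.387979885626 -18.553154134584062 -18.55670734057686
pins [621.25376627  59.47037293] [array([-31.8,  63.9]), array([-39.2, -65.4]), array([-130.1,  -60.2]), array([-122.3,   70.1])] mid [-80.9   2.1] [-78.3   2.4] [-79.1   2.5] led [array([-147.2,   95.8]), array([-146.1,  -97.1])] base [array([56.2, 98.3]), array([ 56.7, -98. ])]
base [621.25376627  59.47037293] [array([-31.6,  64. ]), array([-39.4, -65.3]), array([-130.3,  -59.8]), array([-122.1,   70.5])] mid [-80.8   2.3] [-78.3   2.6] [-79.1   2.7] led [array([-146.9,   96.2]), array([-146.4,  -96.7])] base [array([56.4, 98.2]), array([ 56.4, -98.2])]
```

The plate is 130 x 90 mm and sits at fixture (-79, +2.5), turned about -3.5°. The fixture yaw is about -15°. I'll push the rear edge squarely with both open fingertips, which also squares the plate. First I'll go behind it and descend carefully.

```bash
cat >> h.py <<'E'
FO=np.array([621.25,59.5]); FY=-14.95
def F(x,y,z):
    a=np.radians(FY); return [FO[0]+x*np.cos(a)-y*np.sin(a),FO[1]+x*np.sin(a)+y*np.cos(a),z]
def inF(P):
    a=np.radians(FY); d=np.array(P[:2])-FO; return np.round([d[0]*np.cos(a)+d[1]*np.sin(a),-d[0]*np.sin(a)+d[1]*np.cos(a)],1)
E
python3 -c "
from h import *
print(F(-152,0,100),row(F(-152,0,100),FY),row(F(-152,0,40),FY))"
```

```text
[np.float64(474.39499925537405), np.float64(98.7123546385054), 100] [0.0132, 0.5188, -0.4328, -0.0002, -0.0209, -0.0001] [0.0133, 0.7188, -0.4329, -0.0002, -0.0209, -0.0001]
```

Emit:
step_arm([
  [0.013, 0.15, -0.15, 0, -0.0209, 0],
  [0.013, 0.3, -0.3, 0, -0.0209, 0],
  [0.013, 0.42, -0.433, 0, -0.0209, 0],
  [0.013, 0.52, -0.433, 0, -0.0209, 0],
  [0.013, 0.62, -0.433, 0, -0.0209, 0],
  [0.013, 0.7188, -0.433, 0, -0.0209, 0],
  [0.013, 0.7188, -0.433, 0, -0.0209, 0],
], fingers=1)

```text
time: 4.03
eef_pos: [473.3, 99.0, 38.5]
tool_rot: [[-0.258, -0.003, 0.966], [-0.966, -0.0, -0.258], [0.001, -1.0, -0.003]]
wrist_force: [-0.2, 0.2, 1.0]
finger_gap: 85.5
```

```bash
python3 -c "
from h import *
s=manip.get_state();print(s['time'],s['eef_pos'],inF(s['eef_pos']),row(F(-152,0,16.5),FY))"
```

```text
4.025 [473.32163146  98.96385609  38.45139343] [-153.1   -0. ] [-0.0002, 0.0732, 0.0039, 0.0009, 0.0001, 0.0003]
```

Emit:
step_arm([
  [0, 0.02, 0.003, 0, 0, 0],
  [0, 0.04, 0.003, 0, 0, 0],
  [0, 0.055, 0.003, 0, 0, 0],
  [0, 0.06, 0.003, 0, 0, 0],
  [0, 0.064, 0.003, 0, 0, 0],
  [0, 0.064, 0.003, 0, 0, 0],
])

```text
time: 4.78
eef_pos: [475.4, 99.0, 20.5]
tool_rot: [[-0.257, -0.0, 0.966], [-0.966, 0.0, -0.257], [-0.0, -1.0, -0.0]]
wrist_force: [-0.2, -0.1, -0.5]
finger_gap: 85.3
```

```bash
python3 look.py pics/w2.png plate_mid pin_left
python3 - <<'E'
from h import *
s=manip.get_state();print(inF(s['eef_pos']),row(F(-152,0,16.5),FY))
a=manip.capture("side"); u=proj("side",F(-120,0,30)).astype(int);x,y=u
b=a[y-60:y+60,x-80:x+80]; w=cv2.resize(cv2.imread("pics/w2.png"),(400,300))
cv2.imwrite("pics/c2.png",np.hstack([cv2.resize(b,(400,300),interpolation=cv2.INTER_CUBIC),w]))
E
```

```text
4.825 [475.4  99.   20.6] [ 0.3 -0.1 -0.5]
plate_mid []
pin_left []
[-151.1    0.6] [0.0019, 0.0137, -0.0031, -0.0001, 0.0002, -0.0]
```

View pics/c2.png

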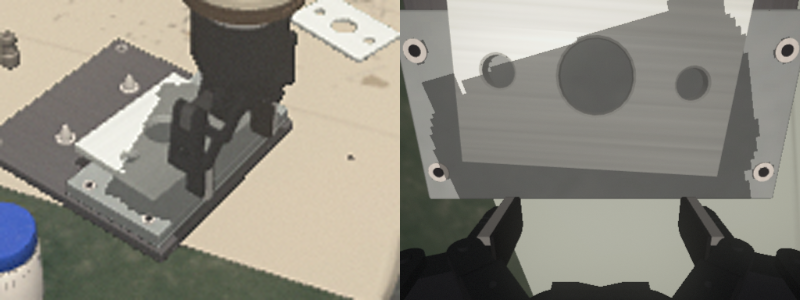

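The fingertips stand behind the rear edge, at the left and right ends, and are clear of the plate. I'll lower 4 mm and push gently to square it.

Emit:
step_arm([
  [0.002, 0.007, 0, 0, 0, 0],
  [0.002, 0.0135, 0, 0, 0, 0],
  [0.002, 0.0135, 0.02, 0, 0, 0],
  [0.002, 0.0135, 0.036, 0, 0, 0],
  [0.002, 0.0135, 0.05, 0, 0, 0],
  [0.002, 0.0135, 0.064, 0, 0, 0],
  [0.002, 0.0135, 0.076, 0, 0, 0],
  [0.002, 0.0135, 0.084, 0, 0, 0],
])

```text
time: 5.98
eef_pos: [499.7, 91.9, 16.4]
tool_rot: [[-0.257, -0.0, 0.966], [-0.966, 0.0, -0.257], [-0.0, -1.0, -0.0]]
wrist_force: [-1.5, 0.1, -0.1]
finger_gap: 85.2
```

```bash
python3 look.py pics/w3.png plate_mid
python3 - <<'E'
from h import *
s=manip.get_state();print(inF(s['eef_pos']))
a=manip.capture("side"); u=proj("side",F(-90,0,30)).astype(int);x,y=u
b=a[y-60:y+60,x-80:x+80]; w=cv2.imread("pics/w3.png")
cv2.imwrite("pics/c3.png",np.hstack([cv2.resize(b,(288,216),interpolation=cv2.INTER_CUBIC),w[:216]]))
E
```

```text
6.025 [499.9  91.9  16.4] [ 0.  -1.   0.1]
plate_mid []
[-125.7   -0. ]
```

View pics/c3.png

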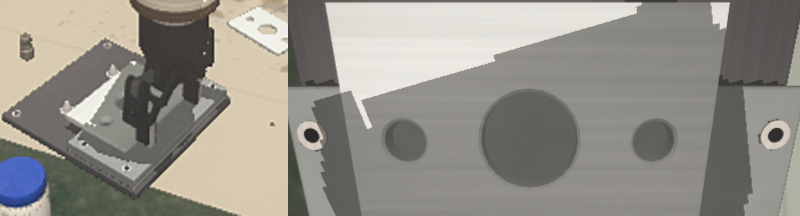

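Run:
```python
from h import *
p=np.load("p.npy",allow_pickle=True).item()
f=lambda u,v,z:inF(onz("wrist",(u,v),z,p))
for n,a in dict(hl=(117,139,35),hr=(366,139,35),bore=(242,138,35),sl=(24,135.5,27),sr=(487,135,27),fl=(38,2,35),fr=(442,2,35)).items(): print(n,f(*a))
```

```text
hl [-68.5  49.9]
hr [-68.4 -39.3]
bore [-68.1   5.1]
sl [-68.5  88.3]
sr [-68.2 -87.7]
fl [-24.5  69.8]
fr [-24.5 -59.4]
```

The plate is now square with its centre at x = -68, but it is +5 mm off the middle line. I'll nudge the left edge by 5 mm with two half-open fingertips.

```bash
python3 -c "
from h import *
print(manip.get_state()['q'],row(F(-68,92,90),FY-90),row(F(-68,92,90),FY+90),row(F(-130,0,90)))"
```

```text
[1.72904485e+00 1.08710784e+01 1.06286265e+02 4.40631194e-03
 6.28332707e+01 1.06639847e+02] [-0.3066, -0.2451, 0.1929, -0.0, 0.5002, -0.0001] [-0.3066, -0.2451, 0.1929, -0.0001, -0.4998, 0.0] [-0.0001, -0.2452, -0.0139, 0.0, 0.0, 0.0]
```

Emit:
step_arm([
  [0, 0, -0.014, 0, 0, 0],
  [0, -0.12, -0.014, 0, 0, 0],
  [0, -0.245, -0.014, 0, -0.05, 0],
  [-0.05, -0.245, 0.03, 0, -0.1, 0],
  [-0.12, -0.245, 0.08, 0, -0.16, 0],
  [-0.2, -0.245, 0.14, 0, -0.22, 0],
  [-0.26, -0.245, 0.193, 0, -0.27, 0],
  [-0.307, -0.245, 0.193, 0, -0.32, 0],
], fingers=0.5)

```text
time: 7.12
eef_pos: [579.9, 166.6, 89.7]
tool_rot: [[0.682, -0.0, 0.732], [-0.732, 0.0, 0.682], [-0.0, -1.0, 0.0]]
wrist_force: [-0.2, -0.1, -0.5]
finger_gap: 42.9
```

```bash
python3 -c "
from h import *
s=manip.get_state();print(inF(s['eef_pos']),row(F(-68,92,60),FY+90))"
```

```text
[-67.6  92.8] [0.0002, 0.0989, -0.0029, -0.0, -0.1782, -0.0]
```

Emit:
step_arm([
  [0, 0.03, -0.003, 0, -0.06, 0],
  [0, 0.06, -0.003, 0, -0.12, 0],
  [0, 0.1, -0.003, 0, -0.178, 0],
  [0, 0.14, -0.003, 0, -0.178, 0],
  [0, 0.17, -0.003, 0, -0.178, 0],
  [0, 0.19, -0.003, 0, -0.178, 0],
  [0, 0.2, -0.003, 0, -0.178, 0],
  [0, 0.2, -0.003, 0, -0.178, 0],
])

```text
time: 8.12
eef_pos: [578.6, 165.5, 30.0]
tool_rot: [[0.965, 0.0, 0.264], [-0.264, 0.0, 0.965], [0.0, -1.0, 0.0]]
wrist_force: [-0.6, -0.4, -0.3]
finger_gap: 42.8
```

Run:
```python
from h import *
s=manip.get_state();print(s["eef_pos"],inF(s['eef_pos']),row(F(-68,77,27),FY+90))
a=manip.capture("side"); u=proj("side",F(-68,70,30)).astype(int);x,y=u
b=a[y-60:y+60,x-80:x+80]
cv2.imwrite("pics/c4.png",cv2.resize(b,None,fx=4,fy=4,interpolation=cv2.INTER_CUBIC))
```

```text
[578.61600455 165.47331166  29.96484415] [-68.5  91.4] [0.0021, 0.0099, -0.0479, -0.0, -0.002, 0.0]
```

View pics/c4.png

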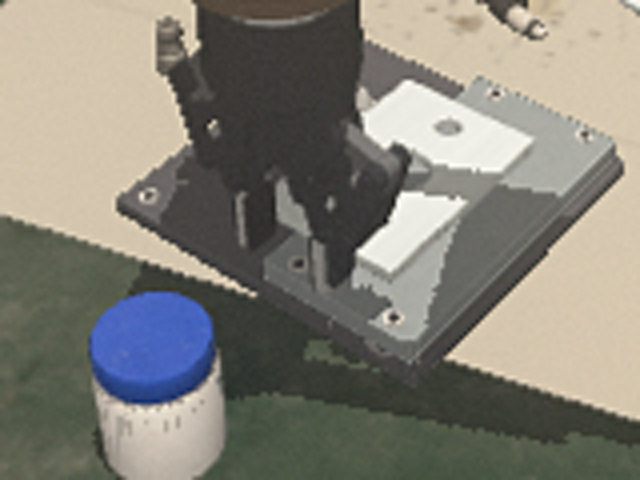

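The fingers stand beside the left edge, just above the ledge. I'll lower 4 mm and push toward the middle line.

Emit:
step_arm([
  [0.002, 0.007, 0, 0, -0.002, 0],
  [0.002, 0.013, 0, 0, -0.002, 0],
  [0.002, 0.013, -0.015, 0, -0.002, 0],
  [0.002, 0.013, -0.025, 0, -0.002, 0],
  [0.002, 0.013, -0.034, 0, -0.002, 0],
  [0.002, 0.013, -0.042, 0, -0.002, 0],
  [0.002, 0.013, -0.048, 0, -0.002, 0],
  [0.002, 0.013, -0.048, 0, -0.002, 0],
])

```text
time: 9.18
eef_pos: [575.3, 151.3, 26.1]
tool_rot: [[0.966, 0.0, 0.257], [-0.257, 0.0, 0.966], [0.0, -1.0, 0.0]]
wrist_force: [-0.1, -0.6, 0.1]
finger_gap: 42.7
```

```bash
python3 look.py pics/w5.png plate_mid
python3 - <<'E'
from h import *
s=manip.get_state();print(inF(s['eef_pos']))
cv2.imwrite("pics/c5.png",cv2.resize(cv2.imread("pics/w5.png"),(768,576)))
E
```

```text
9.225 [575.3 151.3  26.1] [ 0.3  0.5 -0.5]
plate_mid [([390.8, 313.0], 0.68, [630.7, 105.2])]
[-68.1  76.9]
```

View pics/c5.png

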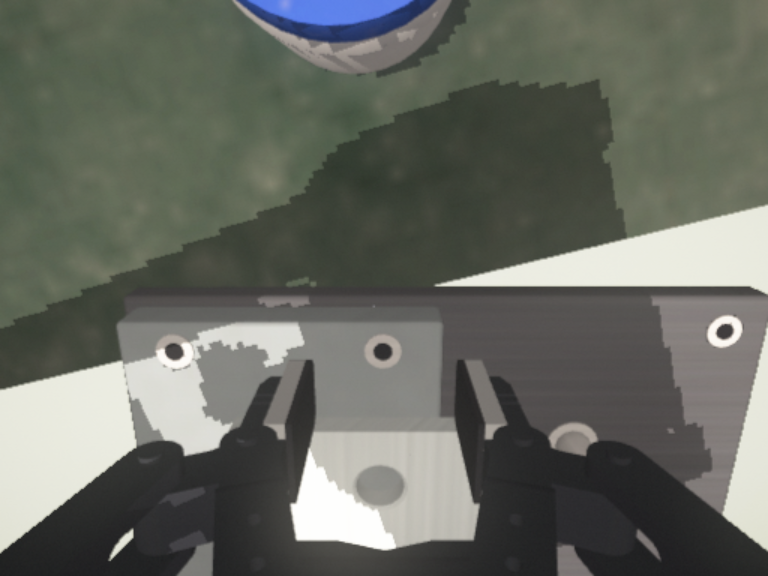

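Run:
```python
from h import *
p=np.load("p.npy",allow_pickle=True).item()
f=lambda u,v,z:inF(onz("wrist",(u/1.5,v/1.5),z,p))
for n,a in dict(hole=(380,485,35),holefar=(380,503,35),edgetop=(390,431,35),edgebot=(390,416,27),e2l=(330,431,35),e2r=(440,431,35),screwL=(174,352,27),screwM=(383,352,27),ledgeL=(118,322,27),ledgeR=(440,308,27),pin=(573,442,26)).items(): print(n,f(*a))
```

```text
hole [-69.  47.]
holefar [-69.   40.4]
edgetop [-66.   66.1]
edgebot [-65.9  66.2]
e2l [-83.7  66.1]
e2r [-51.2  66.1]
screwL [-130.3   87.9]
screwM [-68.1  88. ]
ledgeL [-145.5   97.5]
ledgeR [-51.5 101.9]
pin [-7.6 56.2]
```

The left edge is at y = 66.1, so the plate is +1 mm off and square. I'll push 1 mm more, back off, rise and return to behind the plate.

Emit:
step_arm([
  [0, 0, -0.002, 0, 0, 0],
  [0, 0, -0.0037, 0, 0, 0],
  [0, 0, -0.0037, 0, 0, 0],
  [0, 0, 0.01, 0, 0, 0],
  [0, 0, 0.02, 0, 0, 0],
  [0, -0.1, 0.02, 0, 0, 0],
  [0, -0.24, 0.02, 0, 0, 0],
  [0, -0.24, 0.02, 0, 0.05, 0],
])

```text
time: 10.28
eef_pos: [578.4, 157.6, 101.5]
tool_rot: [[0.913, 0.005, 0.407], [-0.407, 0.001, 0.913], [0.004, -1.0, 0.003]]
wrist_force: [0.2, 0.2, -0.1]
finger_gap: 42.9
```

```bash
python3 -c "
from h import *
s=manip.get_state();print(inF(s['eef_pos']),row(F(-140,0,98),FY))"
```

```text
[-66.7  83.8] [-0.1972, 0.0099, -0.3144, -0.0017, 0.4495, 0.0005]
```

Emit:
step_arm([
  [-0.03, 0.005, -0.05, 0, 0.06, 0],
  [-0.06, 0.005, -0.1, 0, 0.12, 0],
  [-0.09, 0.005, -0.15, 0, 0.18, 0],
  [-0.12, 0.005, -0.2, 0, 0.24, 0],
  [-0.15, 0.005, -0.25, 0, 0.3, 0],
  [-0.18, 0.005, -0.3, 0, 0.36, 0],
  [-0.197, 0.005, -0.314, 0, 0.42, 0],
  [-0.197, 0.005, -0.314, -0.0017, 0.4495, 0.0005],
], fingers=1)

```text
time: 11.28
eef_pos: [484.3, 95.0, 96.7]
tool_rot: [[-0.261, -0.005, 0.965], [-0.965, -0.001, -0.261], [0.002, -1.0, -0.005]]
wrist_force: [1.0, -0.4, 0.6]
finger_gap: 85.2
```

```bash
python3 -c "
from h import *
s=manip.get_state();print(inF(s['eef_pos']),row(F(-140,0,16.5),FY))"
```

```text
[-141.5   -1. ] [-0.0039, 0.2674, 0.0061, 0.0015, -0.0008, 0.0006]
```

Emit:
step_arm([
  [-0.003, 0.08, 0.004, 0, 0, 0],
  [-0.003, 0.15, 0.004, 0, 0, 0],
  [-0.003, 0.2, 0.004, 0, 0, 0],
  [-0.003, 0.24, 0.004, 0, 0, 0],
  [-0.003, 0.258, 0.004, 0, 0, 0],
  [-0.003, 0.267, 0.004, 0, 0, 0],
  [-0.003, 0.267, 0.004, 0, 0, 0],
])

```text
time: 12.15
eef_pos: [485.8, 95.5, 16.6]
tool_rot: [[-0.256, -0.005, 0.967], [-0.967, -0.001, -0.256], [0.002, -1.0, -0.004]]
wrist_force: [0.4, 0.1, 0.2]
finger_gap: 85.5
```

```bash
python3 -c "
from h import *
s=manip.get_state();print(inF(s['eef_pos']),s['eef_pos'],row(F(-110,0,16.5),FY),row(F(-75,0,16.5),FY),row(F(-57,0,16.5),FY))"
```

```text
[-1.402e+02 -1.000e-01] [485.8071755   95.54011306  16.64192032] [-0.0002, 0.0, 0.1005, 0.0014, 0.0007, 0.0006] [0.0001, -0.0005, 0.2172, 0.0014, 0.0007, 0.0006] [0.0002, -0.0008, 0.2772, 0.0014, 0.0007, 0.0006]
```

Emit:
step_arm([
  [0, 0, 0.02, 0.0014, 0, 0.0006],
  [0, 0, 0.04, 0.0014, 0, 0.0006],
  [0, 0, 0.06, 0.0014, 0, 0.0006],
  [0, 0, 0.08, 0.0014, 0, 0.0006],
  [0, 0, 0.095, 0.0014, 0, 0.0006],
  [0, 0, 0.11, 0.0014, 0, 0.0006],
  [0, 0, 0.12, 0.0014, 0, 0.0006],
  [0, 0, 0.126, 0.0014, 0, 0.0006],
])

```text
time: 13.15
eef_pos: [522.3, 85.8, 16.2]
tool_rot: [[-0.256, -0.0, 0.967], [-0.967, -0.0, -0.256], [0.0, -1.0, -0.0]]
wrist_force: [-1.7, 1.0, 0.5]
finger_gap: 85.4
```

```bash
python3 look.py pics/w6.png plate_mid
python3 - <<'E'
from h import *
s=manip.get_state();print(inF(s['eef_pos']))
cv2.imwrite("pics/c6.png",cv2.resize(cv2.imread("pics/w6.png"),(768,576)))
E
```

```text
13.2 [522.5  85.8  16.2] [-0.8  0.3 -0. ]
plate_mid []
[-1.023e+02 -1.000e-01]
```

View pics/c6.png

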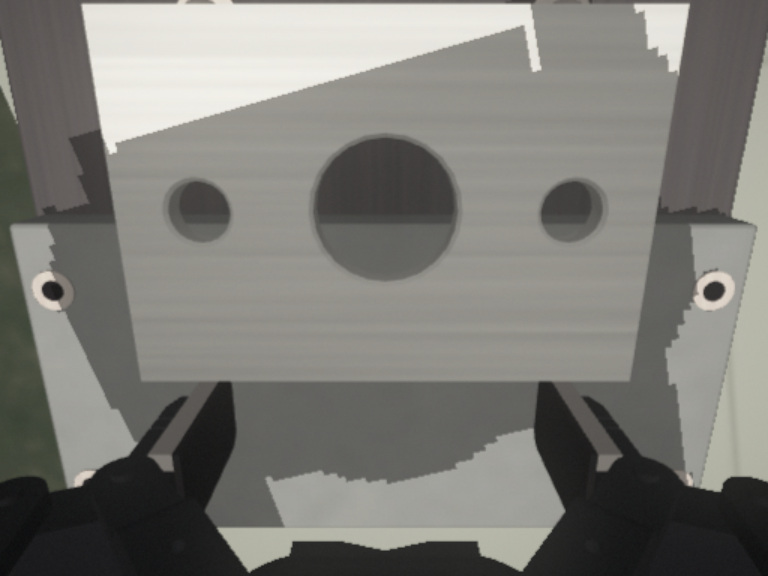

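The plate is square and within 1 mm of the middle, with the plate edges' midpoint at column 386 and the screws' at 383. I'll push on to the pins.

Emit:
step_arm([
  [0, 0, 0.022, 0, 0, 0],
  [0, 0, 0.044, 0, 0, 0],
  [0, 0, 0.066, 0, 0, 0],
  [0, 0, 0.088, 0, 0, 0],
  [0, 0, 0.108, 0, 0, 0],
  [0, 0, 0.124, 0, 0, 0],
  [0, 0, 0.136, 0, 0, 0],
  [0, 0, 0.145, 0, 0, 0],
])

```text
time: 14.25
eef_pos: [564.5, 74.7, 16.3]
tool_rot: [[-0.256, -0.0, 0.967], [-0.967, -0.0, -0.256], [0.0, -1.0, -0.0]]
wrist_force: [0.1, -0.3, -1.2]
finger_gap: 85.6
```

Emit:
step_arm([
  [0, 0, 0.002, 0, 0, 0],
  [0, 0, 0.004, 0, 0, 0],
  [0, 0, 0.006, 0, 0, 0],
  [0, 0, 0.006, 0, 0, 0],
])

```text
time: 14.75
eef_pos: [566.0, 74.3, 16.2]
tool_rot: [[-0.256, -0.0, 0.967], [-0.967, -0.0, -0.256], [0.0, -1.0, -0.0]]
wrist_force: [-0.1, -0.0, 0.6]
finger_gap: 85.3
```

```bash
python3 look.py pics/w7.png plate_mid pin_left pin_right
python3 - <<'E'
from h import *
s=manip.get_state();print(inF(s['eef_pos']))
a=manip.capture("side"); x,y=proj("side",F(0,0,25)).astype(int)
b=a[y-50:y+50,x-60:x+60]
cv2.imwrite("pics/c7.png",np.hstack([cv2.resize(b,(288,240),interpolation=cv2.INTER_CUBIC),cv2.imread("pics/w7.png")[:240]]))
E
```

```text
14.8 [566.   74.3  16.2] [ 0.2 -0.1  1. ]
plate_mid []
pin_left [([138.3, 142.2], 0.7, [630.4, 104.2])]
pin_right [([372.3, 144.1], 0.6, [606.6, 17.2])]
[-57.2   0. ]
```

View pics/c7.png

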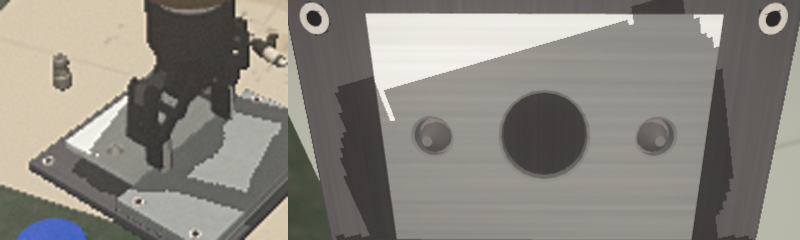

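Both pins show in the holes, and the apparent hole spacing fits a plate top at about 20 mm. I'll withdraw and verify.

Emit:
step_arm([
  [0, 0, -0.02, 0, 0, 0],
  [0, 0, -0.035, 0, 0, 0],
  [0, -0.1, -0.035, 0, 0, 0],
  [0, -0.25, -0.035, 0, 0, 0],
  [0, -0.4, -0.035, 0, 0, 0],
  [0, -0.5, -0.035, 0, 0, 0],
  [0, -0.5, -0.035, 0, 0, 0],
])

```text
time: 15.88
eef_pos: [556.6, 77.1, 168.7]
tool_rot: [[-0.256, 0.004, 0.967], [-0.967, -0.0, -0.256], [-0.001, -1.0, 0.004]]
wrist_force: [0.5, -0.1, -1.0]
finger_gap: 85.5
```

```bash
python3 look.py pics/w8.png plate_mid pin_left pin_right grease_pot adapter_a injector
python3 - <<'E'
from h import *
for t,c in(("grease_pot","side"),("injector","side"),("adapter_a","side")):
    manip.capture(c); print(t,[(np.round(x["xy"],1),round(x["conf"],2)) for x in manip.pinpoint(t,c)[:2]])
a=manip.capture("side"); x,y=proj("side",F(0,0,25)).astype(int)
cv2.imwrite("pics/c8.png",np.hstack([cv2.resize(a[y-50:y+50,x-50:x+50],(384,384),interpolation=cv2.INTER_CUBIC),cv2.imread("pics/w8.png")[:,60:440]]))
E
```

```text
15.925 [555.9  77.1 166.9] [-0.2 -0.1  0.2]
plate_mid []
pin_left [([198.8, 98.2], 0.89, [630.3, 105.2])]
pin_right [([313.4, 100.2], 0.95, [605.4, 17.1])]
grease_pot [([44.8, 177.5], 0.59, [598.6, 270.4])]
adapter_a []
injector [([469.6, 112.0], 0.76, [558.0, -117.3])]
grease_pot [(array([223.8, 224.6]), 0.56), (array([192.7, 207.7]), 0.53)]
injector [(array([215.7, 229.8]), 0.74), (array([280.7, 197. ]), 0.42)]
adapter_a [(array([188.2, 207.8]), 0.44)]
```

View pics/c8.png

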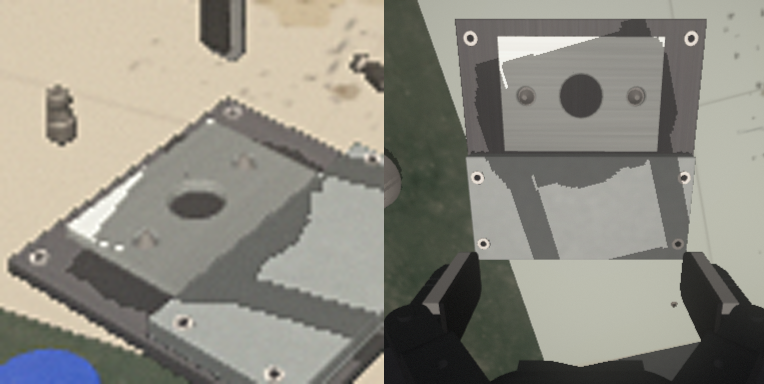

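The plate lies between the ledge and the base's front with both pins proud and a gap at the ledge. As a last check, I'll compare its size at the home height (z = 20) and hand in if it fits.

Run:
```python
from h import *
p=np.load("p.npy",allow_pickle=True).item()
C=[onz("wrist",(u-324,v),20,p)[:2] for u,v in((498,36.5),(664.5,37),(657,152),(505,152))]
d=[np.linalg.norm(C[i]-C[(i+1)%4]).round(1) for i in range(4)]; m=inF(np.mean(C,0))
print(d,m,[inF(c) for c in C])
if abs(d[0]-130)<4 and abs(d[2]-130)<4 and abs(m[0])<4: manip.close_job(); print("closed")
```

```text
[np.float64(129.1), np.float64(90.3), np.float64(129.7), np.float64(90.8)] [-2.4 -0. ] [array([42.9, 64.5]), array([ 42.8, -64.6]), array([-47.5, -64.9]), array([-47.9,  64.8])]
the job is handed in; nothing more can be done
closed
```

The flange plate is on both pins and lies flat on the fixture's base. I handed the job in at about 16 s of the 64 s allowed.

**What I did:** I pushed the rear edge with both open fingertips, which squared the plate but left it 5 mm left of the middle line. I nudged the left edge back with the half-open fingertips. Then I pushed the rear edge again until the holes dropped over the pins, and drew the fingers back and up. The plate was never lifted or gripped, and no force reading between moves was above about 2 N.

**Last checks:**
- **Height and level:** With its top taken at the home height of 20 mm, the plate measures 129–130 x 90–91 mm. That fits it lying level and fully down.
- **Position:** Both pins show proud through the holes, and the plate is square and on the middle line to within 0.5 mm.
- **Disagreement:** The measured centre came out 2.4 mm short of the pins, though the plate can only move about 1.5 mm on them. I put this down to camera calibration (about 2 mm). The pictures show a gap between the plate and the ledge.
- **Bystanders:** The grease pot and injector were found within a few mm of where they started, and I never reached toward them. The wrist camera no longer found the adapter. The side camera did, near its starting place but with low confidence (0.44). The side-camera detections of the grease pot and injector were also mixed with false ones.

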